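# Unlock the pepper carousel and hold the red-lidded jar at the pointer

### The arm

A 7-joint arm with a two-finger parallel gripper is mounted at the origin on the work surface. World frame = base frame: x ahead of the robot, y to its left, z up, the work surface at z = 0. Lengths are in m, angles in rad, forces in N, time in s.
With the tool pointing down it reaches from about 0.4 to 0.85 m from the base axis. Payload 4.5 kg.
Tool frame: the origin (TCP) lies midway between the tips of the shut fingers; the grasp point (between the pads) lies 19 mm behind it; z points along the fingers, y is the line along which they close (so a half turn about z gives the same grasp; the last joint's range is limited). The gripper opens to 88 mm and grips with 3 to 60 N. Pads are 18 mm wide; open, the fingers measure 123 mm over their backs; the gripper's body (75 mm by 187 mm) begins 45 mm behind the grasp point.
Start: joints at [-1.145, 0.689, -0.195, 1.565, 0.157, 0.902, -0.215], TCP at [0.239, 0.578, 0.239] pointing down, gripper open.
Joint ranges: [-3.01, 3.01], [-0.46, 2.08], [-1.47, 1.51], [0.13, 2.56], [-1, 4.14], [0.04, 2.09], [-2.66, 2.66]. Speed limits (rad/s): [2.57, 2.57, 3.14, 3.14, 3.14, 3.14, 3.14].

### API

Orientations are given as a unit quaternion [x, y, z, w].
In Python, from plant import * gives the robot as it stands.
- The arm moves only by the tool send_rows, never from a script. Its argument "targets" is a list of rows, each a list of 2 entries, a list of its own where there are three numbers: the shift along the tool's x, y, z in units of 0.3 m (1.0 is 0.3 m), then the turn, a rotation vector about the tool's x, y, z in units of pi rad (1.0 is pi rad). A call has 1 to 12 rows; each row is the pose to reach, as a shift and turn from the pose commanded when the call began, along the tool's axes at that moment, turning the shorter way round; what a row does not reach only later rows make up. A row lasts 1/8 s, in which the tool goes at most 62.5 mm and 10.7 degrees, less where a joint would pass 70% of its speed; a pose out of reach is approached as far as the arm can. A call with a number of a shift or a turn outside -1 to 1 is refused whole. A call with a gripper value outside its range is refused whole. "fingers" is the opening, from 0 (shut) to 1 (fully open), set as the call begins (left out, the last holds). The fingers move at their own pace and stop on an object; "newtons" is the grip in N (left out, the last holds). Time passes only in rows, so rows that repeat a pose let the fingers close. It gives the time, the measured TCP pose, the force, the opening and the grip force at its end, in the units of the state.
- get_state(): the state, without advancing time (a new reading comes with each control period).
- snapshot(name): name is "scene" or "top" or "wrist"; returns a dict with "img" (420x560x3 uint8, blue, green, red), "fx", "fy", "cx", "cy" (pixels), "cam_to_world" (4x4, takes a point from camera to world coordinates); the wrist camera has in their place "T_tool_cam" (4x4, takes a point from camera to tool coordinates, whose origin is the TCP and whose axes are the flange's). Camera axes: x right, y down, z forward; pixel columns grow to the right and rows downward; lengths in m; the calibration is good to about 2 mm. A picture is of the moment at which its call begins: read the wrist's pose just before it. There is no depth.
- finish_job(): hands the job in; it is judged then, once.
The state is a dict: "clock": time; "q": joint angles; "qd": joint speeds; "joint_torque": joint torques, N m; "tool_pos": TCP position; "eef_rot": TCP orientation; "contact_force": force on the tool from outside, world axes, zero at the start; "moment": the same for the moment, N m; "opening": opening from 0.0 (shut) to 1.0 (fully open); "finger_force": force on a finger pad.
Only numpy, scipy, OpenCV 4.12 (cv2) and the standard library are available. Lean on these libraries where they do the work, as an engineer would, in place of code of your own. Each camera call takes 0.05 s, during which the arm holds its last target. There are 200 camera calls.

### The job

Pull the blue-headed lock pin straight up out of its snap fit in the carousel's bracket and stand it in the steel cup. Then turn the carousel by its centre knob until the jar with the red lid faces the front, squarely in line with the brass pointer, and finish while still gripping the knob and holding the carousel still there, as its return spring would swing it back. Keep all the jars in their pockets, the cup upright and the other parts on the bench where they are.

Things in the scene. Friction and masses are not known exactly. Their poses are not given: they have to be found in the camera images.
- stand: dark steel stand of the spice carousel, fixed to the bench; origin: on the carousel's vertical axis at bench level. Its +y axis points to the lock bracket, a 40 mm wide, 40 mm high steel C-bracket whose pin hole is 118 mm out along +y
- carousel: round dark-wood turntable, 206 mm across, top face 30 mm above the bench, turning about its z axis; origin: on that axis, 18.5 mm above the bench. While locked its axes are those of the stand. It turns up to 1.9 rad either way against a light return spring (0.06 N m per rad) that swings it back to the locked angle. A brass fork on its rim straddles the pin, so it cannot turn while the pin is in
- knob (a point): grip point of the carousel's centre knob: the middle of a wooden bar on top of the axis, 50 mm long along the carousel's x, 16 mm thick along its y, 30 mm high, spanning 105 to 135 mm above the bench (this point 122 mm); jar tops reach 92 mm
- pointer: brass pointer fixed to the bench at the front of the carousel; origin: on the carousel's axis at bench level. Its -x axis points from there out to the pointer, the front direction (at most 0.15 rad off the stand's -x)
- pointer_tip (a point): inner end of the brass pointer's arrow, 111 mm from the carousel's axis, 33 mm above the bench
- pin: steel lock pin, 106 mm long, upright in the bracket, z up; origin: its lower end, 4 mm above the bench at first. 12 mm ball tip, 9 mm rod, 28 mm collar 36 to 41 mm up that rests on the bracket, blue grip on top. Two spring plungers hold the ball: a straight pull up of about 10 to 18 N snaps it out after some 5 mm; the tip clears the bracket when raised 40 mm
- pin_grip (a point): middle of the pin's blue round grip, 22 mm across, 32 mm high, 90 mm above the pin's lower end
- cup: loose steel cup (0.4 kg), mouth 72 mm across, 62 mm high, wall 3 mm; origin: centre of its underside
- cup_in (a point): centre of the cup's inner floor, 4 mm above its underside
- jar_red: loose glass jar with a red lid, 42 mm across, 62 mm high, standing upright in a shallow (6 mm deep) pocket of the carousel, 75 mm from the axis, at 112.5, 157.5, 202.5 or 247.5 degrees from the carousel's +x towards its +y (which varies; the other four places carry fixed tins); origin: centre of its underside (30 mm above the bench). This is the marked jar
- jar_black: loose glass jar with a black lid, 42 mm across, 62 mm high, standing upright in a shallow (6 mm deep) pocket of the carousel, 75 mm from the axis, at 112.5, 157.5, 202.5 or 247.5 degrees from the carousel's +x towards its +y (which varies; the other four places carry fixed tins); origin: centre of its underside (30 mm above the bench)
- jar_white: loose glass jar with a white lid, 42 mm across, 62 mm high, standing upright in a shallow (6 mm deep) pocket of the carousel, 75 mm from the axis, at 112.5, 157.5, 202.5 or 247.5 degrees from the carousel's +x towards its +y (which varies; the other four places carry fixed tins); origin: centre of its underside (30 mm above the bench)
- jar_green: loose glass jar with a green lid, 42 mm across, 62 mm high, standing upright in a shallow (6 mm deep) pocket of the carousel, 75 mm from the axis, at 112.5, 157.5, 202.5 or 247.5 degrees from the carousel's +x towards its +y (which varies; the other four places carry fixed tins); origin: centre of its underside (30 mm above the bench)
- mill_body: rosewood mill body standing on the bench, 62 mm across, 150 mm high; origin: centre of its underside; a bystander
- tension_nut: brass tension nut, a ring 26 mm across, 12 mm high, on the bench; origin: underside centre; a bystander
- spring_cap: steel spring cap, 40 mm across, 16 mm high; origin: underside centre; a bystander
- grinding_ring: white porcelain grinding ring, 42 mm across, 14 mm high; origin: underside centre; a bystander
- screwdriver: screwdriver lying on the bench along its x; a bystander
- vise: small green iron vise fixed to the bench, gripping an upright mill shaft, 210 mm high in all; origin: centre of its underside; a bystander
Things that resemble listed ones, but are neither listed nor needed, are in the scene too. Several things look just like the pin: the one meant starts nearest to the robot's base.

How it is judged:
On the way, in this order (a step that is already met when the one before it is completed fails the run):
1. the lock pin is pulled clear of its bracket (z of pin in the frame of stand above 0.043 m), for 0.1 s.
2. the pin is left in the upright cup (horizontal distance between pin and cup_in below 0.034 m and z of pin in the frame of cup_in below 0.03 m and contact force between pin and the fingers below 0.05 N and angle between cup's own z axis and vertical below 0.15 rad and linear speed of pin below 0.05 m/s), for 0.2 s.
3. the red-lidded jar is at the pointer and the carousel is held still by the fingers (y of jar_red in the frame of pointer between -0.008 and 0.008 m and x of jar_red in the frame of pointer below -0.06 m and angle between jar_red's own z axis and vertical below 0.12 rad and angular speed of carousel below 0.05 rad/s and contact force between carousel and the fingers above 1 N), for 0.3 s.
At the end, for the whole second after the job is handed in: The pin is in the upright cup, let go of. The red-lidded jar stands upright in line with the brass pointer (its centre within 8 mm sideways of the line from the carousel's axis to the pointer), the carousel does not turn (under 0.05 rad/s), and the fingers still hold it (contact force above 1 N) (all of step 2 and all of step 3); the arm keeps its last pose, push and grip.
It fails at once if a jar leaves its pocket (raised more than 20 mm or tipped over) (height (world z) of any of jar_red, jar_black, jar_white, jar_green above 0.05 m or height (world z) of any of jar_red, jar_black, jar_white, jar_green below 0.02 m or angle between any of jar_red, jar_black, jar_white, jar_green's own z axis and vertical above 0.6 rad).
It fails at once if the cup is tipped over (angle between cup's own z axis and vertical above 0.6 rad).
It fails at once if another part on the bench is moved by more than 30 mm (distance of any of mill_body, tension_nut, spring_cap, grinding_ring, screwdriver from where it was at the start of the episode above 0.03 m).
It also fails if it takes over 51 s, if anything falls off the work surface, if the arm or the gripper's body presses on something with over 40 N, if the wrist force passes 120 N, or if a joint passes its speed limit or range.

## Working session

There is one attempt and no reset: what is moved stays moved. The work goes in short steps, Python scripts to look and compute and a tool call to move; the robot and the scene stay as the last step left them, time stands still between calls to the robot, and variables do not carry over. Pictures are saved under pics/ and viewed, at most 10 in all, crops included, and the job is handed in when it is done.

Besides the shell and the picture viewer there is one more tool, called after ">>>" as name([rows], argument=value, ...), one row to a line, values as JSON. send_rows: Moves the arm, as the interface text tells. Its arguments: {"type":"object","properties":{"targets":{"type":"array"},"fingers":{"type":"number"},"newtons":{"type":"number"}},"required":["targets"]}

```bash
mkdir -p pics; ls
cat > h.py <<'E'
from plant import *
import numpy as np, cv2
from scipy.spatial.transform import Rotation as R
def ray(s,u,v,T=None):
    T=np.array(s["cam_to_world"]) if T is None else T
    d=T[:3,:3]@np.array([(u-s["cx"])/s["fx"],(v-s["cy"])/s["fy"],1.]); return T[:3,3],d
def onz(s,u,v,z,T=None):
    o,d=ray(s,u,v,T); return o+d*(z-o[2])/d[2]
def proj(s,p,T=None):
    T=np.array(s["cam_to_world"]) if T is None else T
    c=np.linalg.inv(T)@np.append(p,1); return s["fx"]*c[0]/c[2]+s["cx"],s["fy"]*c[1]/c[2]+s["cy"]
E
python3 - <<'E'
from h import *
for n in("top","scene"):
    s=snapshot(n); cv2.imwrite(f"pics/{n}.png",cv2.resize(s["img"],(784,588))); cv2.imwrite(f"pics/{n}_raw.png",s["img"])
    print(n,s["fx"],s["cx"],s["cy"],np.round(s["cam_to_world"],3).tolist())
print(get_state())
E
```

```text
pics
top 505.7213641603789 279.43719273689516 214.57382440593784 [[-0.017, -0.985, 0.172, 0.32], [-1.0, 0.018, 0.006, -0.063], [-0.009, -0.172, -0.985, 1.536], [0.0, 0.0, 0.0, 1.0]]
scene 465.2829044910831 282.41885990918286 211.05740320774075 [[-0.26, 0.638, -0.725, 1.4], [0.966, 0.173, -0.194, 0.139], [0.002, -0.751, -0.661, 0.834], [0.0, 0.0, 0.0, 1.0]]
{'clock': 0.1, 'q': array([-1.14518208,  0.68988427, -0.19448695,  1.56622025,  0.15729762,
        0.90249386, -0.21510607]), 'qd': array([ 0.00152702, -0.0011912 , -0.00022113, -0.00173414, -0.00015367,
        0.00068225, -0.00121226]), 'joint_torque': array([-3.00734740e-03, -5.28501284e+01, -1.27122704e+00, -1.53838867e+01,
       -5.25460986e-02,  1.99093272e-03,  3.42380963e-05]), 'tool_pos': array([0.23851011, 0.57709976, 0.23800455]), 'eef_rot': array([ 1.94636331e-01,  9.80875142e-01, -8.03958048e-04, -8.95586556e-05]), 'contact_force': array([-0.28046926,  0.1429354 , -0.87925214]), 'moment': array([-0.01348945, -0.03710826,  0.0061997 ]), 'finger_force': 0.0, 'opening': 1.002252788743442}
```

View pics/top.png

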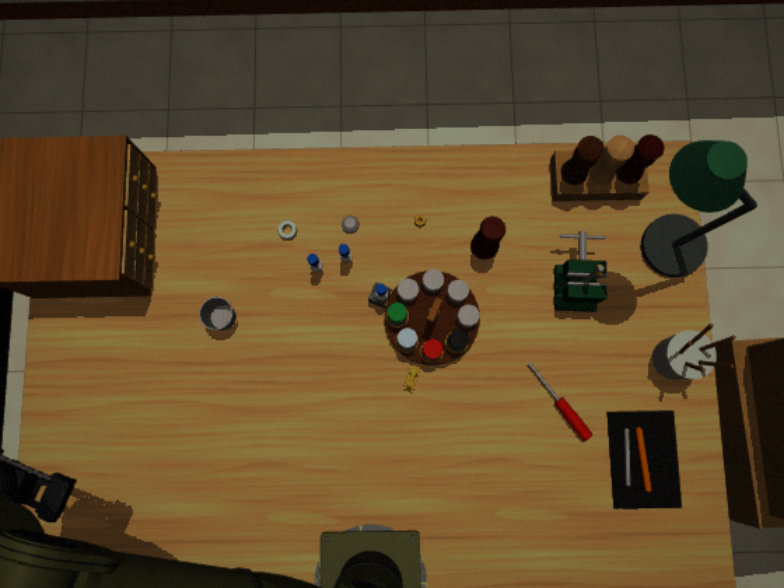

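View pics/scene.png

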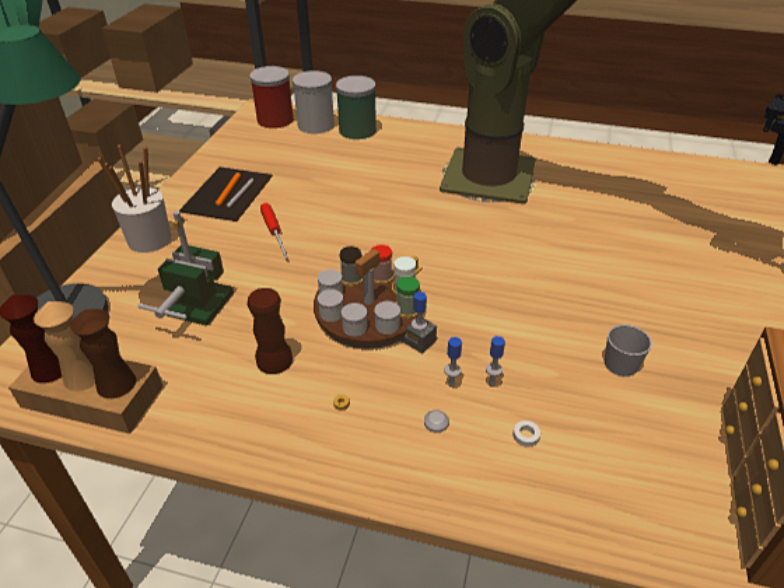

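The top view (pixels of the enlarged picture) shows the bracketed pin at (381,290), the carousel centred near (433,318) and the red lid at (432,349). The pointer is at (411,379) and the cup at (218,315). The spare pins are at (314,260) and (344,250). The scene view agrees.

```bash
cat > m.py <<'E'
from h import *
S={n:snapshot(n) for n in("top","scene")}
def blobs(s,lo,hi,amin=15):
    h=cv2.cvtColor(s["img"],cv2.COLOR_BGR2HSV); m=cv2.inRange(h,lo,hi)
    n,l,st,c=cv2.connectedComponentsWithStats(m)
    return [(np.round(c[i],1),st[i].tolist()) for i in range(1,n) if st[i][4]>=amin]
for n,s in S.items():
    for name,lo,hi in(("blue",(105,120,60),(130,255,255)),("red",(0,220,120),(4,255,255)),("green",(50,120,50),(75,255,255)),):
        for c,st in blobs(s,lo,hi): print(n,name,c,st)
t=S["top"]
P=lambda u,v,z:np.round(onz(t,u/1.4,v/1.4,z),3)
print("pin",P(381,289,.11),"ptr",P(411,379,.033),"cup rim",P(217,313,.062),"knob",P(434,313,.135))
E
python3 m.py
```

```text
top blue [244.9 177.5] [242, 175, 7, 6, 37]
top blue [222.8 184.3] [220, 181, 7, 7, 36]
top blue [271.9 205.7] [269, 203, 7, 7, 37]
top red [308.9 248.6] [303, 242, 13, 14, 138]
top red [410.2 298.9] [399, 285, 24, 29, 162]
top green [518.7 113.9] [505, 101, 28, 27, 583]
top green [283.2 222.4] [277, 216, 14, 14, 144]
scene blue [299.2 215.4] [296, 208, 8, 16, 101]
scene blue [324. 248.] [320, 241, 10, 16, 117]
scene blue [354.7 247.7] [350, 241, 11, 15, 109]
scene red [191.8 154.4] [186, 145, 13, 20, 130]
scene red [273.8 179. ] [268, 175, 12, 9, 69]
scene green [19.1 40.2] [0, 0, 57, 75, 1557]
scene green [290.8 203.5] [284, 198, 16, 13, 158]
pin [ 0.593 -0.035  0.11 ] ptr [ 0.413 -0.094  0.033] cup rim [0.557 0.313 0.062] knob [ 0.538 -0.141  0.135]
```

```bash
cat >> h.py <<'E'
def plan(p,yaw_deg):
    """shift/turn (units of the moves) from the measured pose to tool down at p with tool y at yaw"""
    st=get_state(); A=R.from_quat(st["eef_rot"]); a=np.radians(yaw_deg)
    y=np.array([np.cos(a),np.sin(a),0]); z=np.array([0,0,-1.]); x=np.cross(y,z)
    B=R.from_matrix(np.c_[x,y,z]); sh=A.inv().apply(np.array(p)-st["tool_pos"])/.3
    rv=(A.inv()*B).as_rotvec()/np.pi
    Y=A.as_matrix()[:,1]
    print("at",st["tool_pos"].round(4),"yaw",np.degrees(np.arctan2(Y[1],Y[0])).round(2),"z",A.as_matrix()[:,2].round(3),"shift",sh.round(4),"turn",rv.round(4),"t",st["clock"])
E
python3 - <<'E'
from h import *
w=snapshot("wrist"); print(w["fx"],w["cx"],w["cy"],np.round(w["T_tool_cam"],3).tolist())
plan([.50,-.08,.29],-27)
t=snapshot("top");s=snapshot("scene")
def tri(a,b):
    (o1,d1),(o2,d2)=ray(t,*a),ray(s,*b)
    k=np.linalg.lstsq(np.c_[d1,-d2],o2-o1,rcond=None)[0]
    print((o1+d1*k[0]).round(4),(o2+d2*k[1]).round(4))
tri((271.9,205.7),(299.2,215.4)); tri((308.9,248.6),(273.8,179)); tri((283.2,222.4),(290.8,203.5))
E
```

```text
314.0271682345203 281.66570074736325 209.92147947904374 [[0.0, -0.964, -0.266, 0.068], [1.0, 0.0, 0.0, 0.001], [-0.0, -0.266, 0.964, -0.145], [0.0, 0.0, 0.0, 1.0]]
at [0.2386 0.5774 0.2383] yaw 67.55 z [-0.    -0.001 -1.   ] shift [-1.6421 -1.6926 -0.1706] turn [-2.000e-04  2.000e-04  5.253e-01] t 0.25
[ 0.5976 -0.0337  0.0985] [ 0.5977 -0.0345  0.0985]
[ 0.4716 -0.1377  0.0934] [ 0.4706 -0.1332  0.093 ]
[ 0.5496 -0.0656  0.0889] [ 0.5499 -0.0671  0.0889]
```

>>> send_rows([
  [[-0.12, -0.1, -0.02], [0, 0, 0.033]],
  [[-0.23, -0.2, -0.04], [0, 0, 0.066]],
  [[-0.35, -0.31, -0.06], [0, 0, 0.1]],
  [[-0.46, -0.41, -0.09], [0, 0, 0.13]],
  [[-0.58, -0.51, -0.11], [0, 0, 0.165]],
  [[-0.69, -0.61, -0.13], [0, 0, 0.2]],
  [[-0.8, -0.72, -0.15], [0, 0, 0.23]],
  [[-0.92, -0.82, -0.17], [0, 0, 0.263]],
], fingers=0.7)

```text
clock: 1.35
tool_pos: [0.4001, 0.2436, 0.2901]
eef_rot: [0.573, 0.819, 0.0, -0.0]
contact_force: [0.4, -0.7, 0.1]
opening: 0.701
finger_force: 0.0
```

```bash
python3 -c "
from h import *
plan([.56,-.09,.29],-27)"
```

```text
at [0.4001 0.2436 0.2901] yaw 20.05 z [ 0.  0. -1.] shift [-1.2272e+00  1.1950e-01  1.0000e-04] turn [ 1.000e-04 -1.000e-04  2.614e-01] t 1.35
```

>>> send_rows([
  [[-0.13, 0.02, 0], [0, 0, 0.035]],
  [[-0.27, 0.03, 0], [0, 0, 0.07]],
  [[-0.4, 0.05, 0], [0, 0, 0.105]],
  [[-0.54, 0.06, 0], [0, 0, 0.14]],
  [[-0.68, 0.08, 0], [0, 0, 0.18]],
  [[-0.82, 0.1, 0], [0, 0, 0.22]],
  [[-0.95, 0.12, 0], [0, 0, 0.26]],
  [[-0.99, 0.12, 0], [0, 0, 0.26]],
  [[-0.99, 0.12, 0], [0, 0, 0.26]],
])

```text
clock: 2.48
tool_pos: [0.5359, -0.0213, 0.2895]
eef_rot: [0.851, 0.526, -0.0, -0.0]
contact_force: [-0.2, -0.8, 0.1]
opening: 0.699
finger_force: 0.0
```

```bash
cat >> h.py <<'E'
def wrist(name=None):
    st=get_state(); s=snapshot("wrist"); T=np.eye(4); T[:3,:3]=R.from_quat(st["eef_rot"]).as_matrix(); T[:3,3]=st["tool_pos"]
    s["cam_to_world"]=T@np.array(s["T_tool_cam"])
    if name: cv2.imwrite(f"pics/{name}.png",s["img"]); np.save(f"pics/{name}.npy",np.array(s["cam_to_world"]))
    return s
E
python3 -c "
from h import *
s=wrist('w1'); plan([.597,-.034,.16],-27)"
```

```text
at [ 0.5356 -0.0201  0.2895] yaw -26.46 z [-0.001  0.001 -1.   ] shift [0.0495 0.2044 0.4315] turn [-0.0004 -0.0002  0.003 ] t 2.525
```

View pics/w1.png

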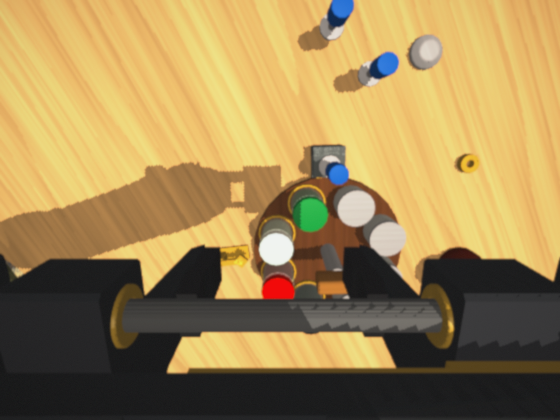

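The wrist view shows the bracketed pin's top at (338,174), green lid (310,214), white lid (276,248), the red lid half hidden at (279,288) and the pointer at (234,257).

```bash
cat > fit.py <<'E'
from h import *
from scipy.optimize import least_squares
s=wrist(); t=snapshot("top")
def blob(s,lo,hi,near,r=25):
    m=cv2.inRange(cv2.cvtColor(s["img"],cv2.COLOR_BGR2HSV),lo,hi); n,l,st,c=cv2.connectedComponentsWithStats(m)
    i=min((i for i in range(1,n) if st[i][4]>25),key=lambda i:np.hypot(*(c[i]-near))); print(near,c[i].round(1),st[i].tolist()); return c[i]
B=((105,120,60),(130,255,255));RD=((0,220,120),(4,255,255));G=((50,120,50),(75,255,255));Y=((20,150,100),(32,255,255))
pw=onz(s,*blob(s,*B,(338,174)),.100); gw=onz(s,*blob(s,*G,(310,214)),.0905); ww=onz(s,*blob(s,(0,0,200),(180,40,255),(276,248)),.0905)
pt=onz(t,*blob(t,*B,(272,206)),.104); gt=onz(t,*blob(t,*G,(283,222)),.0905); rt=onz(t,*blob(t,*RD,(309,249)),.0905)
for k in("pw","pt","gw","gt","ww","rt"): print(k,eval(k).round(4))
def f(x,pts):
    return np.concatenate([x[:2]+r*np.array([np.cos(x[2]+np.radians(a)),np.sin(x[2]+np.radians(a))])-p[:2] for p,r,a in pts])
for nm,pts in(("wrist",[(pw,.118,90),(gw,.075,112.5),(ww,.075,157.5)]),("top",[(pt,.118,90),(gt,.075,112.5),(rt,.075,202.5)])):
    o=least_squares(f,[.54,-.13,-.45],args=(pts,)); print(nm,o.x[:2].round(4),np.degrees(o.x[2]).round(2),(o.fun*1e3).round(1))
    ax=o.x[:2]
    m=cv2.inRange(cv2.cvtColor(s["img"],cv2.COLOR_BGR2HSV),(15,120,60),(35,255,255)) if nm=="wrist" else None
E
python3 fit.py
```

```text
(338, 174) [337.7 174.1] [327, 164, 22, 22, 369]
(310, 214) [310.7 214.9] [294, 198, 35, 35, 941]
(276, 248) [276.4 249.6] [260, 234, 34, 32, 844]
(272, 206) [222.8 184.3] [220, 181, 7, 7, 36]
(283, 222) [283.5 222.2] [277, 216, 14, 13, 137]
(309, 249) [309.  248.7] [303, 242, 13, 14, 145]
pw [ 0.5966 -0.0317  0.1   ]
pt [0.6625 0.1081 0.104 ]
gw [ 0.551  -0.0631  0.0905]
gt [ 0.5499 -0.0665  0.0905]
ww [ 0.4968 -0.0837  0.0905]
rt [ 0.4717 -0.138   0.0905]
wrist [ 0.5478 -0.1386] -24.63 [ 0.4  0.4 -0.4 -0.6 -0.   0.1]
top [ 0.5815 -0.0909] -12.79 [-54.8 -83.9  18.9  49.5  35.9  34.4]
```

```bash
python3 -c "
from h import *
plan([.597,-.032,.13],-24.6);plan([.597,-.032,.074],-24.6)"
```

```text
at [ 0.5356 -0.0194  0.2896] yaw -26.4 z [-0.001  0.001 -1.   ] shift [0.053  0.2027 0.5318] turn [-0.0004 -0.0003 -0.01  ] t 2.625
at [ 0.5356 -0.0194  0.2896] yaw -26.4 z [-0.001  0.001 -1.   ] shift [0.0528 0.2029 0.7185] turn [-0.0004 -0.0003 -0.01  ] t 2.625
```

>>> send_rows([
  [[0.02, 0.1, 0.05], [0, 0, -0.01]],
  [[0.053, 0.203, 0.12], [0, 0, -0.01]],
  [[0.053, 0.203, 0.28], [0, 0, -0.01]],
  [[0.053, 0.203, 0.42], [0, 0, -0.01]],
  [[0.053, 0.203, 0.53], [0, 0, -0.01]],
  [[0.053, 0.203, 0.62], [0, 0, -0.01]],
  [[0.053, 0.203, 0.68], [0, 0, -0.01]],
  [[0.053, 0.203, 0.715], [0, 0, -0.01]],
  [[0.053, 0.203, 0.715], [0, 0, -0.01]],
])

```text
clock: 3.75
tool_pos: [0.5977, -0.034, 0.0751]
eef_rot: [0.842, 0.539, -0.0, -0.0]
contact_force: [-0.6, 0.2, 0.3]
opening: 0.698
finger_force: 0.0
```

```bash
python3 -c "
from h import *
s=wrist('w2'); plan([.597,-.032,.074],-24.6)"
```

```text
at [ 0.5981 -0.0342  0.0756] yaw -24.77 z [ 0.001  0.    -1.   ] shift [ 0.0052 -0.0065  0.0055] turn [ 0.0002 -0.0001 -0.001 ] t 3.8
```

View pics/w2.png

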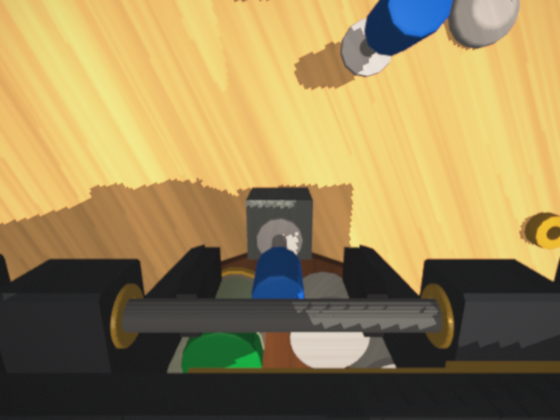

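The pin's blue grip is at (278,275), centred between the finger pads at (220..345), so I close on it.

>>> send_rows([
  [[0, 0, 0], [0, 0, 0]],
  [[0, 0, 0], [0, 0, 0]],
  [[0, 0, 0], [0, 0, 0]],
  [[0, 0, 0], [0, 0, 0]],
  [[0, 0, 0], [0, 0, 0]],
], fingers=0.1, newtons=50)

```text
clock: 4.42
tool_pos: [0.5978, -0.0343, 0.0753]
eef_rot: [0.842, 0.539, 0.0, -0.0]
contact_force: [0.0, 0.4, 1.2]
opening: 0.232
finger_force: 49.9
```

>>> send_rows([
  [[0, 0, -0.01], [0, 0, 0]],
  [[0, 0, -0.02], [0, 0, 0]],
  [[0, 0, -0.03], [0, 0, 0]],
  [[0, 0, -0.05], [0, 0, 0]],
  [[0, 0, -0.08], [0, 0, 0]],
  [[0, 0, -0.13], [0, 0, 0]],
  [[0, 0, -0.2], [0, 0, 0]],
  [[0, 0, -0.28], [0, 0, 0]],
  [[0, 0, -0.36], [0, 0, 0]],
  [[0, 0, -0.4], [0, 0, 0]],
  [[0, 0, -0.4], [0, 0, 0]],
])

```text
clock: 5.8
tool_pos: [0.5983, -0.0344, 0.1964]
eef_rot: [0.842, 0.539, 0.001, 0.001]
contact_force: [-0.6, -0.6, -0.4]
opening: 0.235
finger_force: 49.9
```

```bash
python3 -c "
from h import *
s=wrist('w3'); plan([.557,.23,.22],-24.6)
for n in('top','scene'):cv2.imwrite(f'pics/{n}3.png',snapshot(n)['img'])
a=cv2.imread('pics/top3.png')[120:300,120:360];b=cv2.imread('pics/scene3.png')[100:300,160:500]
c=np.zeros((400,780,3),np.uint8);c[:,:400]=cv2.resize(s['img'],(400,400));c[:200,400:740]=b;c[210:390,400:640]=a
cv2.imwrite('pics/c3.png',c)"
```

```text
at [ 0.5977 -0.0343  0.1954] yaw -24.78 z [ 0.  0. -1.] shift [ 0.743  -0.4924 -0.0818] turn [ 0.     -0.0001 -0.001 ] t 5.85
```

View pics/c3.png

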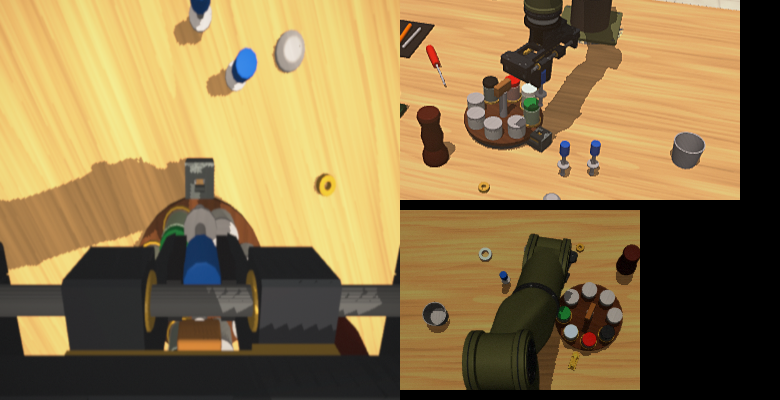

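The pin is gripped upright and the bracket's hole at left panel (200,180) is empty. Next I carry the pin to the cup.

>>> send_rows([
  [[0.07, -0.05, 0], [0, 0, 0]],
  [[0.18, -0.12, 0], [0, 0, 0]],
  [[0.3, -0.2, 0], [0, 0, 0]],
  [[0.42, -0.28, 0], [0, 0, 0]],
  [[0.54, -0.36, 0], [0, 0, 0]],
  [[0.65, -0.43, 0], [0, 0, 0]],
  [[0.72, -0.475, 0], [0, 0, 0]],
  [[0.74, -0.49, 0], [0, 0, 0]],
  [[0.74, -0.49, 0], [0, 0, 0]],
])

```text
clock: 7.08
tool_pos: [0.5571, 0.2281, 0.1947]
eef_rot: [0.842, 0.539, -0.001, 0.0]
contact_force: [-0.6, -0.2, -0.6]
opening: 0.23
finger_force: 49.9
```

```bash
python3 -c "
from h import *
s=wrist('w4'); plan([.557,.313,.09],-24.6)
print(proj(s,[.557,.313,.062]))"
```

```text
at [0.5575 0.2272 0.1949] yaw -24.87 z [-0.    -0.001 -1.   ] shift [ 0.2594 -0.1219  0.3491] turn [ 0.0001  0.0005 -0.0015] t 7.125
(np.float64(239.44090211872577), np.float64(113.34466472832297))
```

View pics/w4.png

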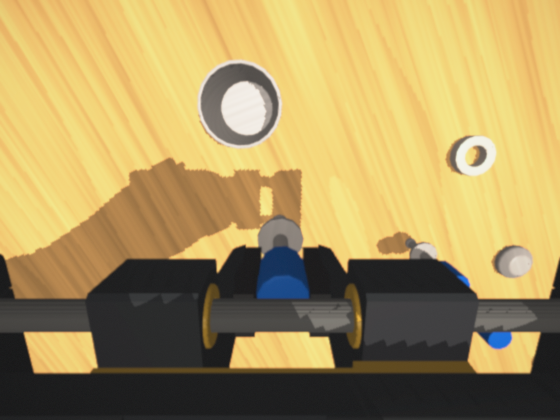

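The cup rim in this view is centred at (239.5,104.5), about 8 mm beyond the estimate. The pin hangs straight at u≈282.

>>> send_rows([
  [[0.08, -0.04, 0], [0, 0, 0]],
  [[0.19, -0.08, 0], [0, 0, 0]],
  [[0.27, -0.115, 0], [0, 0, 0]],
  [[0.286, -0.122, 0], [0, 0, 0]],
  [[0.286, -0.122, 0.06], [0, 0, 0]],
  [[0.286, -0.122, 0.15], [0, 0, 0]],
  [[0.286, -0.122, 0.24], [0, 0, 0]],
  [[0.286, -0.122, 0.31], [0, 0, 0]],
  [[0.286, -0.122, 0.36], [0, 0, 0]],
  [[0.286, -0.122, 0.38], [0, 0, 0]],
  [[0.286, -0.122, 0.385], [0, 0, 0]],
  [[0.286, -0.122, 0.385], [0, 0, 0]],
])

```text
clock: 8.62
tool_pos: [0.5606, 0.3221, 0.0803]
eef_rot: [0.842, 0.539, 0.001, 0.0]
contact_force: [0.7, 0.0, -0.7]
opening: 0.233
finger_force: 49.9
```

```bash
python3 -c "
from h import *
s=wrist(); cv2.imwrite('pics/w5.png',np.hstack([s['img'][:, 100:480],cv2.resize(snapshot('scene')['img'][160:330,340:520],(380,420))]));plan([.56,.32,.079],-24.6)"
```

```text
at [0.5606 0.3223 0.0805] yaw -24.78 z [ 0.001  0.001 -1.   ] shift [-0.0078  0.0014  0.0048] turn [ 0.0003 -0.0004 -0.001 ] t 8.725
```

View pics/w5.png

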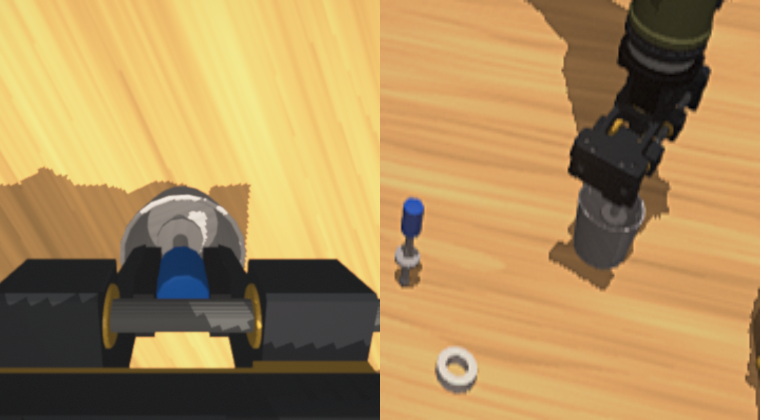

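The pin sits inside the cup's mouth (left panel, cup around (183,240)). Now I lower it a little and release it.

>>> send_rows([
  [[0, 0, 0.006], [0, 0, 0]],
  [[0, 0, 0.012], [0, 0, 0]],
  [[0, 0, 0.012], [0, 0, 0]],
])

```text
clock: 9.1
tool_pos: [0.56, 0.322, 0.076]
eef_rot: [0.842, 0.539, -0.0, -0.0]
contact_force: [-0.1, -0.5, 0.4]
opening: 0.233
finger_force: 49.9
```

>>> send_rows([
  [[0, 0, 0], [0, 0, 0]],
  [[0, 0, 0], [0, 0, 0]],
  [[0, 0, 0], [0, 0, 0]],
  [[0, 0, 0], [0, 0, 0]],
  [[0, 0, -0.04], [0, 0, 0]],
  [[0, 0, -0.1], [0, 0, 0]],
  [[0, 0, -0.2], [0, 0, 0]],
  [[0, 0, -0.32], [0, 0, 0]],
  [[0, 0, -0.44], [0, 0, 0]],
  [[0, 0, -0.5], [0, 0, 0]],
  [[0, 0, -0.5], [0, 0, 0]],
], fingers=1, newtons=30)

```text
clock: 10.48
tool_pos: [0.5613, 0.3225, 0.229]
eef_rot: [0.842, 0.539, 0.003, 0.0]
contact_force: [-0.1, -0.0, -0.2]
opening: 0.998
finger_force: 0.0
```

```bash
python3 -c "
from h import *
s=wrist(); t=snapshot('top');cv2.imwrite('pics/w6.png',np.hstack([s['img'][:, 100:480],cv2.resize(snapshot('scene')['img'][160:330,340:520],(380,420))]));cv2.imwrite('pics/top6.png',t['img']);plan([.548,-.139,.23],65.4)"
```

```text
at [0.5595 0.3218 0.2256] yaw -24.79 z [-0.001 -0.    -1.   ] shift [-1.4107  0.6092 -0.0139] turn [-5.00e-04 -0.00e+00 -5.01e-01] t 10.625
```

View pics/w6.png

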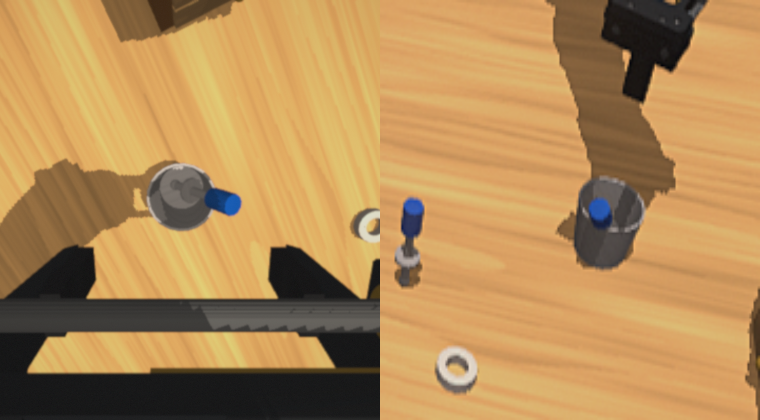

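The pin leans inside the upright cup (left panel, cup (180,197)). Next I measure the pointer direction and re-check the carousel.

```bash
cat > ptr.py <<'E'
from h import *
s=wrist(); s["img"]=cv2.imread("pics/w1.png"); s["cam_to_world"]=np.load("pics/w1.npy")
t=snapshot("top")
ax=np.array([.548,-.1386])
for nm,c,near in(("w1",s,(234,257)),("top",t,(411/1.4,379/1.4))):
    h=cv2.cvtColor(c["img"],cv2.COLOR_BGR2HSV); m=cv2.inRange(h,(18,190,110),(32,255,255))
    k=np.zeros_like(m); cv2.circle(k,(int(near[0]),int(near[1])),24 if nm=="w1" else 14,255,-1); m&=k
    v,u=np.nonzero(m); p=np.array([onz(c,a,b,.033)[:2] for a,b in zip(u,v)])
    q=p.mean(0); d=q-ax; mu=np.linalg.svd(p-q)[2][0]
    print(nm,len(u),u.min(),u.max(),v.min(),v.max(),"mean",q.round(4),"dir",np.degrees(np.arctan2(d[1],d[0])).round(2),"principal",np.degrees(np.arctan2(mu[1],mu[0])).round(1),"r",np.hypot(*(p-ax).T).min().round(4),np.hypot(*(p-ax).T).max().round(4))
# lids in top
for n,lo,hi,near,a in(("green",(50,120,50),(75,255,255),(283,222),112.5),("red",(0,220,120),(4,255,255),(309,249),202.5)):
    m=cv2.inRange(cv2.cvtColor(t["img"],cv2.COLOR_BGR2HSV),lo,hi);k=np.zeros_like(m);cv2.circle(k,near,15,255,-1);v,u=np.nonzero(m&k)
    p=onz(t,u.mean(),v.mean(),.0905)[:2]; d=p-ax; print(n,p.round(4),"r",np.hypot(*d).round(4),"theta",(np.degrees(np.arctan2(d[1],d[0]))%360-a).round(2))
    
def onw(): pass
a=cv2.resize(s["img"][225:290,205:275],(420,390),interpolation=cv2.INTER_CUBIC); b=cv2.resize(t["img"][180:290,250:350],(354,390),interpolation=cv2.INTER_CUBIC)
cv2.imwrite("pics/p7.png",np.hstack([a,b]))
E
python3 ptr.py
```

```text
w1 402 220 248 246 265 mean [ 0.4301 -0.0874] dir 156.53 principal 170.3 r 0.11 0.1506
top 90 288 298 262 279 mean [ 0.4157 -0.0941] dir 161.41 principal 161.1 r 0.1145 0.166
green [ 0.5492 -0.0657] r 0.0729 theta -23.43
red [ 0.4717 -0.1381] r 0.0763 theta -22.9
```

View pics/p7.png

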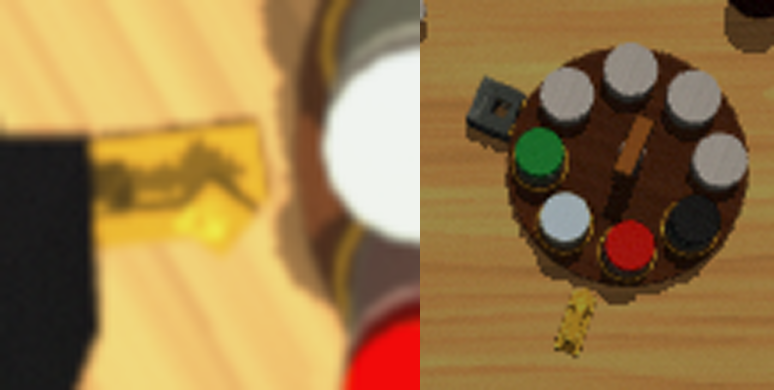

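The bracket is empty. The pointer in the right panel is at (577,322), the red lid is at (629,245), and the carousel has not turned since unlocking. Now I move to the knob.

>>> send_rows([
  [[-0.07, 0.03, 0], [0, 0, -0.025]],
  [[-0.2, 0.09, 0], [0, 0, -0.07]],
  [[-0.34, 0.15, 0], [0, 0, -0.12]],
  [[-0.48, 0.21, 0], [0, 0, -0.17]],
  [[-0.62, 0.27, 0], [0, 0, -0.22]],
  [[-0.76, 0.33, 0], [0, 0, -0.27]],
  [[-0.9, 0.39, 0], [0, 0, -0.32]],
  [[-0.98, 0.42, 0], [0, 0, -0.37]],
  [[-0.98, 0.42, 0], [0, 0, -0.42]],
  [[-0.98, 0.42, 0], [0, 0, -0.47]],
  [[-0.98, 0.42, 0], [0, 0, -0.5]],
  [[-0.98, 0.42, 0], [0, 0, -0.5]],
])

```text
clock: 12.22
tool_pos: [0.5509, 0.002, 0.2255]
eef_rot: [0.215, 0.977, 0.0, -0.001]
contact_force: [-0.4, 0.2, 0.4]
opening: 1.002
finger_force: 0.0
```

```bash
python3 -c "
from h import *
plan([.548,-.139,.23],65.4);print(get_state()['q'].round(2))
t=snapshot('top')
print('knob from top', onz(t,(250+(633-420)/3.54),180+145/3.545,.135))"
```

```text
at [0.5509 0.002  0.2255] yaw 65.13 z [-0.001  0.    -1.   ] shift [-0.1888 -0.4306 -0.0153] turn [-0.0001 -0.0004 -0.0015] t 12.225
[ 0.05  0.61 -0.22  1.8   0.19  0.75  0.86]
knob from top [ 0.54511033 -0.14120199  0.135     ]
```

>>> send_rows([
  [[-0.04, -0.1, 0], [0, 0, 0]],
  [[-0.11, -0.25, 0], [0, 0, 0]],
  [[-0.16, -0.37, 0], [0, 0, 0]],
  [[-0.19, -0.43, 0], [0, 0, 0]],
  [[-0.19, -0.43, 0], [0, 0, 0]],
  [[-0.19, -0.43, 0], [0, 0, 0]],
], fingers=0.7)

```text
clock: 13.02
tool_pos: [0.5493, -0.1363, 0.2261]
eef_rot: [0.213, 0.977, 0.001, -0.0]
contact_force: [0.0, 0.4, 0.4]
opening: 0.698
finger_force: 0.0
```

```bash
python3 -c "
from h import *
s=wrist('w8'); plan([.548,-.139,.103],65.4)"
```

```text
at [ 0.5493 -0.1361  0.2261] yaw 65.39 z [ 0.     0.002 -1.   ] shift [-3.000e-04 -1.120e-02  4.104e-01] turn [ 0.0005 -0.0002 -0.0001] t 13.075
```

View pics/w8.png

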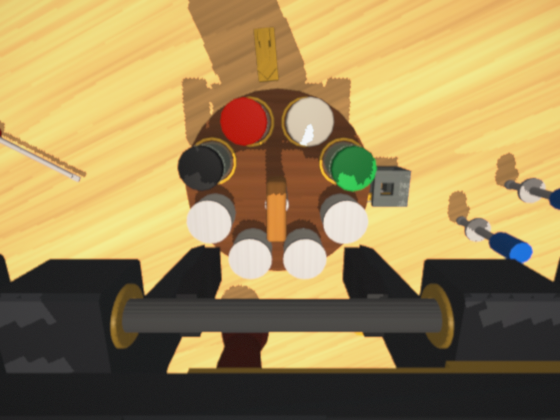

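The wrist view shows everything from above: red (245,121), white (310,121), black (203,167), green (352,169), knob bar u≈277, pointer (265,55) with its tip at (267,79), clear of the fingers.

```bash
cat > look.py <<'E'
from h import *
from scipy.optimize import least_squares
def look(s,v=True):
    h=cv2.cvtColor(s["img"],cv2.COLOR_BGR2HSV); out={}
    def comp(lo,hi,amin,vmax=240):
        m=cv2.inRange(h,lo,hi); n,l,st,c=cv2.connectedComponentsWithStats(m)
        i=max((i for i in range(1,n) if st[i][4]>=amin and c[i][1]<vmax),key=lambda i:st[i][4],default=None)
        if i is None: return None
        q=cv2.convexHull(np.argwhere(l==i)[:,::-1].astype(np.int32)); (x,y),r=cv2.minEnclosingCircle(q)
        return c[i],(x,y),r,(l==i)
    for n,lo,hi in(("red",(0,220,120),(6,255,255)),("green",(50,120,50),(75,255,255))):
        k=comp(lo,hi,300)
        if k: out[n]=onz(s,*k[1],.0915)[:2]; print(n,np.round(k[1],1),round(k[2],1),out[n].round(4))
    m=cv2.inRange(h,(15,140,70),(30,255,215)); return out,h,m
if __name__=="__main__":
    s=wrist(); s["img"]=cv2.imread("pics/w8.png"); s["cam_to_world"]=np.load("pics/w8.npy")
    o,h,m=look(s)
    print(h[40:75:10,265].tolist(),h[50,[240,250,256,270,274,280,290]].tolist())
    P=[(o["red"],202.5),(o["green"],112.5)]
    f=lambda x:np.concatenate([x[:2]+.075*np.array([np.cos(x[2]+np.radians(a)),np.sin(x[2]+np.radians(a))])-p for p,a in P])
    r=least_squares(f,[.548,-.139,-.43]); print("axis",r.x[:2].round(4),np.degrees(r.x[2]).round(2),(r.fun*1e3).round(1))
    # pointer edges at several rows (brass darker/more saturated than bench) and its tip from the picture
    for uv in((252.5,29),(275,28),(259,80),(276,78),(267,80)): print(uv,onz(s,*uv,.033)[:2].round(4))
    ax=r.x[:2]
    for uv in((264,29),(267.5,79),(265.5,54)):
        d=onz(s,*uv,.033)[:2]-ax; print("dir",np.degrees(np.arctan2(d[1],d[0])).round(2),np.hypot(*d).round(4))
    for uv in((275,196),(275,240),(268,218),(286,218)): print("knob",onz(s,*uv,.135)[:2].round(4))
    d=o["red"]-ax; print("red",np.degrees(np.arctan2(d[1],d[0]))%360)
E
python3 look.py
```

```text
red [243.  120.7] 23.7 [ 0.4719 -0.136 ]
green [353.6 168.6] 22.7 [ 0.5498 -0.0647]
[[20, 194, 179], [20, 194, 179], [20, 193, 186], [20, 195, 182]] [[16, 141, 168], [16, 141, 154], [20, 185, 167], [20, 191, 180], [20, 194, 183], [16, 143, 170], [16, 142, 163]]
axis [ 0.5467 -0.1395] -25.02 [-0.2 -0.2  0.2  0.2]
(252.5, 29) [ 0.3964 -0.0957]
(275, 28) [ 0.4046 -0.0756]
(259, 80) [ 0.4402 -0.1099]
(276, 78) [ 0.4456 -0.0936]
(267, 80) [ 0.4436 -0.1026]
dir 159.73 0.1553
dir 160.02 0.1104
dir 159.95 0.1333
knob [ 0.5346 -0.134 ]
knob [ 0.5674 -0.1493]
knob [ 0.5484 -0.1465]
knob [ 0.5543 -0.1336]
red 177.33430832749974
```

>>> send_rows([
  [[0, -0.012, 0.06], [0, 0, 0]],
  [[0, -0.012, 0.15], [0, 0, 0]],
  [[0, -0.012, 0.25], [0, 0, 0]],
  [[0, -0.012, 0.33], [0, 0, 0]],
  [[0, -0.012, 0.38], [0, 0, 0]],
  [[0, -0.012, 0.405], [0, 0, 0]],
  [[0, -0.012, 0.405], [0, 0, 0]],
])

```text
clock: 14.0
tool_pos: [0.5476, -0.1417, 0.1046]
eef_rot: [0.214, 0.977, 0.0, 0.0]
contact_force: [-0.7, 0.1, 0.5]
opening: 0.695
finger_force: 0.0
```

>>> send_rows([
  [[0, 0, 0], [0, 0, 0]],
  [[0, 0, 0], [0, 0, 0]],
  [[0, 0, 0], [0, 0, 0]],
  [[0, 0, 0], [0, 0, 0]],
  [[0, 0, 0], [0, 0, 0]],
], fingers=0.05, newtons=30)

```text
clock: 14.62
tool_pos: [0.5482, -0.1406, 0.1048]
eef_rot: [0.214, 0.977, 0.001, 0.001]
contact_force: [1.4, 3.6, 0.3]
opening: 0.197
finger_force: 30.0
```

>>> send_rows([
  [[0, 0, 0], [0, 0, 0.008]],
  [[0, 0, 0], [0, 0, 0.02]],
  [[0, 0, 0], [0, 0, 0.034]],
  [[0, 0, 0], [0, 0, 0.048]],
  [[0, 0, 0], [0, 0, 0.062]],
  [[0, 0, 0], [0, 0, 0.076]],
  [[0, 0, 0], [0, 0, 0.088]],
  [[0, 0, 0], [0, 0, 0.096]],
  [[0, 0, 0], [0, 0, 0.096]],
  [[0, 0, 0], [0, 0, 0.096]],
  [[0, 0, 0], [0, 0, 0.096]],
])

```text
clock: 16.0
tool_pos: [0.548, -0.1409, 0.1047]
eef_rot: [0.359, 0.933, 0.001, 0.0]
contact_force: [2.4, 5.0, 0.5]
opening: 0.202
finger_force: 30.0
```

```bash
cat > fin.py <<'E'
from look import *
s=wrist("w9"); o,h,m=look(s)
st=get_state(); print(st["tool_pos"].round(4),st["contact_force"].round(1),st["finger_force"],st["clock"],np.degrees(R.from_quat(st["eef_rot"]).as_euler("zyx")).round(2))
m=cv2.inRange(h,(18,165,60),(23,255,255)); m[240:]=0
n,l,sta,c=cv2.connectedComponentsWithStats(m)
# predicted spot of the pointer
e=np.array([np.cos(np.radians(160.5)),np.sin(np.radians(160.5))]); ax=np.array([.547,-.139])
print("pred",np.round(proj(s,np.append(ax+.111*e,.033)),1),np.round(proj(s,np.append(ax+.155*e,.033)),1))
for i in range(1,n):
    if sta[i][4]>150: 
        v,u=np.nonzero(l==i); p=np.array([onz(s,a,b,.033)[:2] for a,b in zip(u,v)]); q=p.mean(0); mu=np.linalg.svd(p-q,full_matrices=False)[2][0]; d=q-ax
        print(sta[i].tolist(),c[i].round(1),"dir",np.degrees(np.arctan2(d[1],d[0])).round(2),"princ",(np.degrees(np.arctan2(mu[1],mu[0]))%180).round(2),"r",np.hypot(*d).round(4))
if "red" in o: d=o["red"]-ax; print("red dir",np.degrees(np.arctan2(d[1],d[0])).round(2),np.hypot(*d).round(4))
E
python3 fin.py
```

```text
red [222.3 117.4] 42.6 [ 0.4765 -0.1138]
green [411.8 194.7] 41.0 [ 0.5691 -0.0683]
[ 0.548  -0.141   0.1047] [0.9 5.9 0.9] 30.000534653663635 16.05 [-1.3792e+02  5.0000e-02 -1.7994e+02]
pred [214.2  64.4] [182.2  -9.3]
[176, 0, 60, 75, 2389] [206.3  34.6] dir 159.23 princ 163.04 r 0.128
[244, 81, 32, 76, 410] [264.2 120.1] dir 147.44 princ 134.88 r 0.0692
[288, 81, 34, 77, 409] [299.1 120.9] dir 128.03 princ 142.18 r 0.0687
[155, 144, 64, 69, 518] [197.4 168.8] dir -163.85 princ 171.61 r 0.0681
[345, 144, 65, 70, 515] [366.1 170.1] dir 78.77 princ 103.18 r 0.0682
red dir 160.34 0.0749
```

```bash
python3 -c "
from plant import *
print(finish_job())"
```

```text
the job is handed in; nothing more can be done
None
```

I handed the job in at about 16 s: the lock pin is let go in the upright cup (leaning inside it, not straight up), and the red-lidded jar measures within about 2° (roughly 2 mm sideways) of the brass pointer line, with the knob still gripped at 30 N; no verdict came back.

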